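Push the lino block into the register corner

ROBOT

A 6-joint arm with a two-finger parallel gripper is mounted at the origin on a cart in front of the work surface, level with it; the furniture and walls round the work are solid. World frame = base frame: x ahead of the robot, y to its left, z up, the work surface at z = 0. Lengths are in m, angles in rad, forces in N, time in s.
With the tool pointing down it reaches from about 0.325 to 0.775 m from the base axis. Payload 5.5 kg.
Tool frame: the origin (TCP) lies at the very end of the fingers, on their centre line; the grasp point (between the pads) lies 19 mm behind it; z points along the fingers, y is the line along which they close (so a half turn about z gives the same grasp; the last joint's range is limited). The gripper opens to 85 mm and grips with 20 to 120 N. Pads are 22 mm wide; open, the fingers measure 114 mm over their backs; the gripper's body (76 mm by 85 mm) begins 54 mm behind the grasp point. The pads swing forward as they close: fully open they stand 13 mm farther back than shut.
Start: joints at [1.227, 0.091, 1.231, -0, 1.82, -0.057], TCP at [0.17, 0.576, 0.231] pointing down, gripper open.
Joint ranges: [-2.87, 2.87], [-0.86, 2.18], [0.17, 2.46], [-1.51, 4.65], [0.06, 2.69], [-2.65, 2.65]. Speed limits (rad/s): [2.57, 2.57, 3.01, 3.14, 3.14, 3.14].

INTERFACE

Orientations are given as a 3x3 rotation matrix whose columns are the frame's x, y, z axes.
In Python, from bench import env gives the robot as it stands.
- The arm moves only by the tool move_arm, never from a script. Its argument "plan" is a list of rows, each an object with "gripper": the closure, from 0 (fully open) to 1 (shut); "xyz": the shift along the tool's x, y, z as a fraction of full scale, a list of three; "twist": the turn, a rotation vector about the tool's x, y, z as a fraction of full scale, a list of three. A call has exactly 10 rows; each row is the pose to reach, as a shift and turn from the pose commanded when the call began, along the tool's axes at that moment, turning the shorter way round; what a row does not reach only later rows make up. Full scale, the value 1, is 20 cm for a shift and 360 degrees for a turn. A row lasts 1/10 s, in which the tool goes at most 50 mm and 8.59 degrees, less where a joint would pass 70% of its speed; a pose out of reach is approached as far as the arm can. A call with a number of a shift or a turn outside -1 to 1 is refused whole. A call with a gripper value outside its range is refused whole. The fingers move at their own pace and stop on an object; "force" is the grip in N (left out, the last holds). Time passes only in rows, so rows that repeat a pose let the fingers close, or fill a call up. It gives the time, the measured TCP pose, the force, the opening and the grip force at its end, in the units of the state.
- env.state(): the state, without advancing time (a new reading comes with each control period).
- env.camera(name): name is "side" or "top"; returns (picture, depth): 400x640x3 uint8, blue, green, red; 400x640 float32, m along the optical axis (not along the pixel's ray), 0 where there is no reading.
- env.camera_model(name): a dict with "fx", "fy", "cx", "cy" (pixels), "origin" and "attitude" of the camera in the world. Camera axes: x right, y up, looking along -z (the intrinsics and any distortion apply to the point x, -y, -z); pixel columns grow to the right and rows downward; lengths in m; the calibration is good to about 2 mm. A picture is of the moment at which its call begins. camera_model takes no time and is no camera call.
- env.job_done(): hands the job in; it is judged then, once.
The state is a dict: "t": time; "joint_pos": joint angles; "qvel": joint speeds; "tau": joint torques, N m; "position": TCP position; "tcp_rot": TCP orientation; "wrist_force": force on the tool from outside, world axes, zero at the start; "wrist_torque": the same for the moment, N m; "gripper_width": opening from 0.0 (shut) to 1.0 (fully open); "grasp_force": force on a finger pad.
Only numpy, scipy, OpenCV 4.12 (cv2) and the standard library are available. Lean on these libraries where they do the work, as an engineer would, in place of code of your own. Each camera call takes 0.05 s, during which the arm holds its last target. There are 200 camera calls.

TASK

Push the red lino block across the table with the fingers until it sits home in the aluminium register corner: its far long edge flush against the long strip and its left edge flush against the short strip. Only push it along the table, do not pick it up or tip it, and leave the blue block and everything else where they are.

Things in the scene. Friction and masses are not known exactly. Their poses are not given: they have to be found in the camera images.
- red_block: the lino printing block to be pushed: plywood with a dark red face carrying a leaf motif, 90 mm (its x, away from the robot) x 120 mm (its y, to the left) x 23 mm high, about 0.3 kg, loose, flat on the table; origin at the centre of its underside
- red_far_left (a point): lower corner of the red block at its far (+x) and left (+y) side: 45 mm and 60 mm from the block's origin, at table height, axes as the block's
- red_far_right (a point): lower corner of the red block at its far (+x) and right (-y) side: 45 mm and 60 mm from the block's origin, at table height, axes as the block's
- register: the register corner: two aluminium strips with brass screws, fixed to the table, 15 mm high and 16 mm wide, forming an L. Origin at the inner corner on the table. The inner face of the long (far) strip is the plane x = 0 of this frame and runs from y = 0 to y = -420 mm; the inner face of the short (left) strip is the plane y = 0 and runs from x = 0 to x = -70 mm, toward the robot. The block belongs at x < 0, y < 0. The frame may be turned several degrees
- blue_block: a second lino block, same size and make (plywood edge), with a dark blue face and a round sun motif: a bystander; origin as for red_block
- ink_roller: hand ink roller, black roller and red handle, 67 x 142 x 33 mm, lying on the right: a bystander; origin at the centre of its underside
- ink_pot: round pigment pot with a black lid, 56 mm across, 52 mm high, standing behind the long strip: a bystander; origin at the centre of its underside
- amber_bottle: brown bottle with a black cap, 48 mm across, 105 mm high, behind the long strip: a bystander; origin at the centre of its underside
- rubber: eraser with a blue sleeve, 23 x 46 x 13 mm, on the right: a bystander; origin at the centre of its underside
There are look-alikes about, which are no part of the job. What is shaped like the red_block but turquoise is not meant.

How it is judged:
By the outcome, as a careful person would: the job done as asked, in the order asked, and still so for the second after the job is handed in, with the robot touching nothing.
It also fails if it takes over 58 s, if anything falls off the work surface, if the arm or the gripper's body presses on something with over 40 N, if the wrist force passes 120 N, or if a joint passes its speed limit or range.

## Working session

There is one attempt and no reset: what is moved stays moved. The work goes in short steps, Python scripts to look and compute and a tool call to move; the robot and the scene stay as the last step left them, time stands still between calls to the robot, and variables do not carry over. Pictures are saved under pics/ and viewed, at most 10 in all, crops included, and the job is handed in when it is done.

Besides the shell and the picture viewer there is one more tool, called in YAML: its name, and indented under it one key for each argument. move_arm: Moves the arm, as the interface text tells. Shift numbers are shares of 20 cm and turn numbers shares of 360 degrees, none past 1 either way. Its arguments: {"type":"object","properties":{"plan":{"type":"array"},"force":{"type":"number"}},"required":["plan"]}

```bash
mkdir -p pics
cat > h.py <<'E'
import numpy as np, cv2
from bench import env
def px(name,uv,z):
    "pixel -> world point on plane z"
    m=env.camera_model(name); R=np.array(m["attitude"]); o=np.array(m["origin"])
    u,v=uv; d=R@np.array([(u-m["cx"])/m["fx"],-(v-m["cy"])/m["fy"],-1])
    return o+d*(z-o[2])/d[2]
E
python3 - <<'E'
from h import *
for n in("top","side"):
    im,d=env.camera(n); cv2.imwrite(f"pics/{n}0.png",im); print(env.camera_model(n))
s=env.state(); print(s["t"],s["position"],s["tcp_rot"],s["gripper_width"])
E
```

```text
{'fx': 414.9679855443273, 'fy': 414.9679855443273, 'cx': 318.34848091477824, 'cy': 191.09423515664253, 'origin': array([ 0.43278525, -0.17324225,  0.98425308]), 'attitude': array([[-1.70721650e-02,  9.83724369e-01, -1.78871203e-01],
       [-9.99854259e-01, -1.67883730e-02,  3.10024900e-03],
       [ 4.68340136e-05,  1.78898062e-01,  9.83867614e-01]])}
{'fx': 370.2008140109365, 'fy': 370.2008140109365, 'cx': 315.61635051414197, 'cy': 199.66720675020073, 'origin': array([0.28672895, 0.5514986 , 0.75171127]), 'attitude': array([[-0.91663061,  0.26993462, -0.29482813],
       [-0.3994665 , -0.5915248 ,  0.70037485],
       [ 0.01465727,  0.75975899,  0.65003957]])}
0.1 [0.16963705 0.57526869 0.23024412] [[-9.59166221e-01  2.82842333e-01 -6.11792263e-04]
 [ 2.82842970e-01  9.59164797e-01 -1.65736017e-03]
 [ 1.18037982e-04 -1.76272504e-03 -9.99998439e-01]] 1.001993892264934
```

View pics/top0.png

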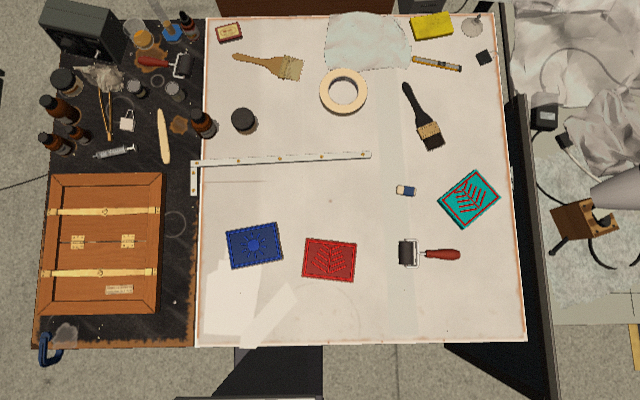

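View pics/side0.png

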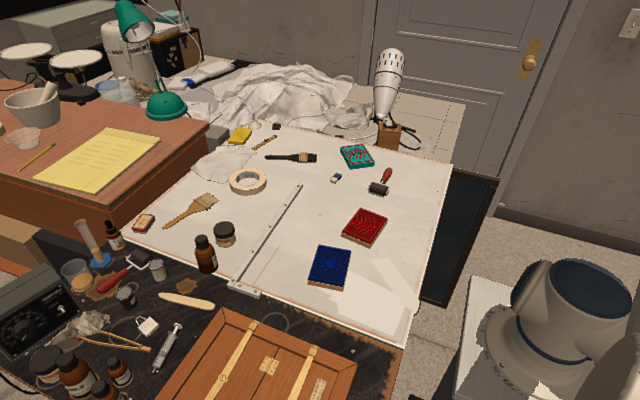

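The top view shows the red block near (329,260), blue near (254,245), and the L-shaped register with its corner near (197,165) and long strip running to (371,155). I'll enlarge that area.

Run:
```python
from h import *
im=cv2.imread("pics/top0.png")[140:290,180:380]
cv2.imwrite("pics/crop0.png",cv2.resize(im,None,fx=4,fy=4,interpolation=cv2.INTER_CUBIC))
```

```text
(no output)
```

View pics/crop0.png

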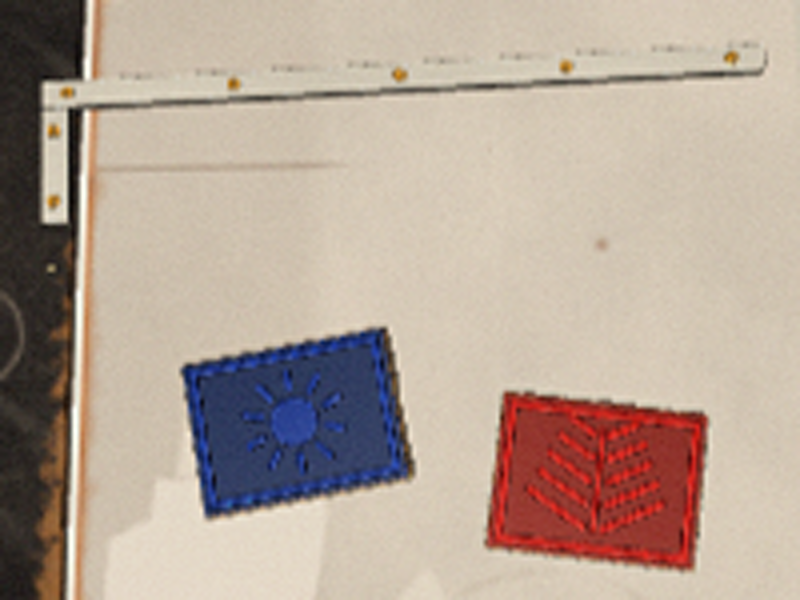

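```bash
cat >> h.py <<'E'
def crop(pts,z,o=(180,140),s=4,n="top"): return np.array([px(n,((u+.5)/s-.5+o[0],(v+.5)/s-.5+o[1]),z) for u,v in pts])[:,:2]
E
python3 - <<'E'
from h import *
np.set_printoptions(precision=4,suppress=True)
for n,p,z in(("long",[(85,104),(400,88),(760,70)],.015),("short",[(68,112),(68,222)],.015),
 ("red",[(505,392),(707,413),(692,570),(487,545)],.023),("blue",[(183,368),(385,328),(410,475),(207,517)],.023)):
    w=crop(p,z); print(n,w.tolist())
    e=w[0]-w[1]; print(" ang0-1",np.degrees(np.arctan2(e[1],e[0])),np.linalg.norm(e), "c",w.mean(0))
    if len(w)==4: e=w[0]-w[3]; print(np.degrees(np.arctan2(e[1],e[0])),np.linalg.norm(e))
for n in["roller"]: print(px("top",(430,253),.02),px("top",(405,190),.01))
E
```

```text
long [[0.6759517360034067, 0.10463055662614473], [0.6826159990067726, -0.08440700066950375], [0.6900839726729663, -0.3012709258965573]]
 ang0-1 92.0190489304278 0.1891549906021081 c [ 0.6829 -0.0937]
short [[0.6711910965009118, 0.11465774386860961], [0.6042143193270367, 0.11228880794506141]]
 ang0-1 2.0256793323976727 0.06701865813345408 c [0.6377 0.1135]
red [[0.49892720164430543, -0.14563130369304464], [0.48490408330139256, -0.26173490916497566], [0.3967662473221256, -0.2502901044427094], [0.41261474342513804, -0.13440581195278872]]
 ang0-1 83.11311362563345 0.1169474029281589 c [ 0.4483 -0.198 ]
-7.410092591553441 0.08703937102625495
blue [[0.5159307264547123, 0.040402257690545035], [0.5371429329977357, -0.07637439291414015], [0.45258726504455304, -0.09077018436903786], [0.4309542711372161, 0.02479516023218406]]
 ang0-1 100.29538922882179 0.11868758921164677 c [ 0.4842 -0.0255]
10.40717457068668 0.0863977977115227
[ 0.459  -0.4305  0.02  ] [ 0.609  -0.3832  0.01  ]
```

```bash
cat >> h.py <<'E'
def go(x,y,z,yaw,pos=None,rot=None):
    "fractions for move_arm to a world target, tool y at yaw deg, tool down"
    from scipy.spatial.transform import Rotation as Ro
    s=env.state(); p=np.array(s["position"]) if pos is None else pos; R=np.array(s["tcp_rot"]) if rot is None else rot
    a=np.radians(yaw); ty=np.array([np.cos(a),np.sin(a),0]); tz=np.array([0,0,-1.])
    T=np.c_[np.cross(ty,tz),ty,tz]
    rv=Ro.from_matrix(R.T@T).as_rotvec()/(2*np.pi)
    print("xyz",np.round(R.T@(np.array([x,y,z])-p)/.2,4),"twist",np.round(rv,4))
    return np.array([x,y,z]),T
E
python3 - <<'E'
from h import *
p,R=go(.32,.45,.2302,92)
p,R=go(.42,.26,.2302,92,p,R)
p,R=go(.42,.07,.2302,92,p,R)
p,R=go(.38,-.12,.2,92,p,R)
E
```

```text
xyz [-8.983e-01 -3.881e-01  8.000e-04] twist [-0.0003 -0.0001 -0.0512]
xyz [-0.4665 -0.9669  0.    ] twist [0. 0. 0.]
xyz [ 0.0332 -0.9494  0.    ] twist [0. 0. 0.]
xyz [ 0.233  -0.9424  0.151 ] twist [0. 0. 0.]
```

move_arm:
  plan:
    - {"gripper":0.3,"xyz":[-0.2,-0.09,0],"twist":[0,0,-0.012]}
    - {"gripper":0.3,"xyz":[-0.4,-0.18,0],"twist":[0,0,-0.024]}
    - {"gripper":0.3,"xyz":[-0.6,-0.27,0],"twist":[0,0,-0.036]}
    - {"gripper":0.3,"xyz":[-0.75,-0.33,0],"twist":[0,0,-0.045]}
    - {"gripper":0.3,"xyz":[-0.9,-0.39,0],"twist":[0,0,-0.051]}
    - {"gripper":0.3,"xyz":[-0.9,-0.39,0],"twist":[0,0,-0.051]}
    - {"gripper":0.3,"xyz":[-0.9,-0.39,0],"twist":[0,0,-0.051]}
    - {"gripper":0.3,"xyz":[-0.9,-0.39,0],"twist":[0,0,-0.051]}
    - {"gripper":0.3,"xyz":[-0.9,-0.39,0],"twist":[0,0,-0.051]}
    - {"gripper":0.3,"xyz":[-0.9,-0.39,0],"twist":[0,0,-0.051]}

```text
t: 1.1
position: [0.3196, 0.4504, 0.2312]
tcp_rot: [[-0.999, -0.035, -0.0], [-0.035, 0.999, -0.0], [0.0, -0.0, -1.0]]
wrist_force: [0.4, 0.0, -0.9]
gripper_width: 0.699
grasp_force: 0.0
```

move_arm:
  plan:
    - {"gripper":0.3,"xyz":[-0.08,-0.16,0],"twist":[0,0,0]}
    - {"gripper":0.3,"xyz":[-0.16,-0.32,0],"twist":[0,0,0]}
    - {"gripper":0.3,"xyz":[-0.24,-0.48,0],"twist":[0,0,0]}
    - {"gripper":0.3,"xyz":[-0.32,-0.64,0],"twist":[0,0,0]}
    - {"gripper":0.3,"xyz":[-0.4,-0.8,0],"twist":[0,0,0]}
    - {"gripper":0.3,"xyz":[-0.47,-0.97,0],"twist":[0,0,0]}
    - {"gripper":0.3,"xyz":[-0.47,-0.97,0],"twist":[0,0,0]}
    - {"gripper":0.3,"xyz":[-0.47,-0.97,0],"twist":[0,0,0]}
    - {"gripper":0.3,"xyz":[-0.47,-0.97,0],"twist":[0,0,0]}
    - {"gripper":0.3,"xyz":[-0.47,-0.97,0],"twist":[0,0,0]}

```text
t: 2.1
position: [0.4202, 0.2602, 0.2313]
tcp_rot: [[-0.999, -0.036, -0.0], [-0.036, 0.999, 0.0], [0.0, 0.0, -1.0]]
wrist_force: [0.4, 0.7, 0.6]
gripper_width: 0.699
grasp_force: 0.0
```

move_arm:
  plan:
    - {"gripper":0.3,"xyz":[0.01,-0.16,0],"twist":[0,0,0]}
    - {"gripper":0.3,"xyz":[0.01,-0.32,0],"twist":[0,0,0]}
    - {"gripper":0.3,"xyz":[0.02,-0.48,0],"twist":[0,0,0]}
    - {"gripper":0.3,"xyz":[0.02,-0.64,0],"twist":[0,0,0]}
    - {"gripper":0.3,"xyz":[0.03,-0.8,0],"twist":[0,0,0]}
    - {"gripper":0.3,"xyz":[0.03,-0.95,0],"twist":[0,0,0]}
    - {"gripper":0.3,"xyz":[0.03,-0.95,0],"twist":[0,0,0]}
    - {"gripper":0.3,"xyz":[0.03,-0.95,0],"twist":[0,0,0]}
    - {"gripper":0.3,"xyz":[0.03,-0.95,0],"twist":[0,0,0]}
    - {"gripper":0.3,"xyz":[0.03,-0.95,0],"twist":[0,0,0]}

```text
t: 3.1
position: [0.4212, 0.0701, 0.2312]
tcp_rot: [[-0.999, -0.036, -0.0], [-0.036, 0.999, 0.0], [0.0, 0.0, -1.0]]
wrist_force: [-0.1, 0.2, -0.5]
gripper_width: 0.699
grasp_force: 0.0
```

move_arm:
  plan:
    - {"gripper":0.3,"xyz":[0.04,-0.16,0],"twist":[0,0,0]}
    - {"gripper":0.3,"xyz":[0.08,-0.32,0],"twist":[0,0,0]}
    - {"gripper":0.3,"xyz":[0.12,-0.48,0],"twist":[0,0,0]}
    - {"gripper":0.3,"xyz":[0.16,-0.64,0],"twist":[0,0,0]}
    - {"gripper":0.3,"xyz":[0.2,-0.8,0],"twist":[0,0,0]}
    - {"gripper":0.3,"xyz":[0.23,-0.94,0],"twist":[0,0,0]}
    - {"gripper":0.3,"xyz":[0.23,-0.94,0.15],"twist":[0,0,0]}
    - {"gripper":0.3,"xyz":[0.23,-0.94,0.15],"twist":[0,0,0]}
    - {"gripper":0.3,"xyz":[0.23,-0.94,0.15],"twist":[0,0,0]}
    - {"gripper":0.3,"xyz":[0.23,-0.94,0.15],"twist":[0,0,0]}

```text
t: 4.1
position: [0.3821, -0.1198, 0.2026]
tcp_rot: [[-0.999, -0.035, 0.001], [-0.035, 0.999, -0.0], [-0.001, -0.0, -1.0]]
wrist_force: [-0.5, -0.3, 0.1]
gripper_width: 0.702
grasp_force: 0.0
```

move_arm:
  plan:
    - {"gripper":0.6,"xyz":[0.05,-0.2,0],"twist":[0,0,0]}
    - {"gripper":0.6,"xyz":[0.1,-0.38,0],"twist":[0,0,0]}
    - {"gripper":0.6,"xyz":[0.1,-0.38,0.15],"twist":[0,0,0]}
    - {"gripper":0.6,"xyz":[0.1,-0.38,0.35],"twist":[0,0,0]}
    - {"gripper":0.6,"xyz":[0.1,-0.38,0.55],"twist":[0,0,0]}
    - {"gripper":0.6,"xyz":[0.1,-0.38,0.7],"twist":[0,0,0]}
    - {"gripper":0.6,"xyz":[0.1,-0.38,0.82],"twist":[0,0,0]}
    - {"gripper":0.6,"xyz":[0.1,-0.38,0.91],"twist":[0,0,0]}
    - {"gripper":0.6,"xyz":[0.1,-0.38,0.95],"twist":[0,0,0]}
    - {"gripper":0.6,"xyz":[0.1,-0.38,0.975],"twist":[0,0,0]}

```text
t: 5.1
position: [0.3647, -0.1969, 0.0067]
tcp_rot: [[-0.999, -0.035, 0.001], [-0.035, 0.999, -0.0], [-0.001, -0.0, -1.0]]
wrist_force: [0.7, 0.4, 0.3]
gripper_width: 0.401
grasp_force: 0.0
```

Run:
```python
from h import *
a=env.camera("top")[0][140:290,240:440]; b=env.camera("side")[0][160:310,280:480]
cv2.imwrite("pics/p1.png",cv2.resize(np.hstack([a,b]),None,fx=2,fy=2,interpolation=cv2.INTER_CUBIC))
```

```text
(no output)
```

View pics/p1.png

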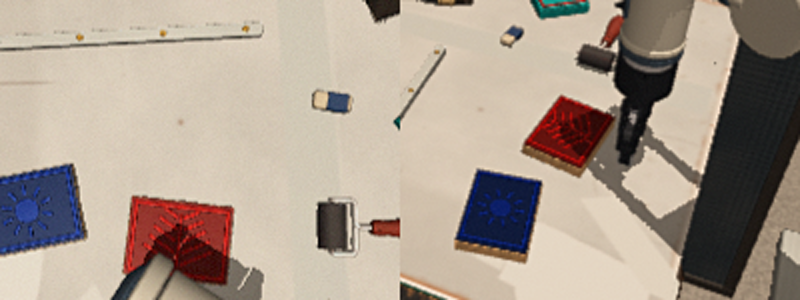

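The two fingers stand just behind the red block's near edge (at about (205,280) in the top half of the picture), clear of everything else. I'll start the first push toward the long strip.

move_arm:
  plan:
    - {"gripper":0.6,"xyz":[-0.04,0,0],"twist":[0,0,0]}
    - {"gripper":0.6,"xyz":[-0.08,0,0],"twist":[0,0,0]}
    - {"gripper":0.6,"xyz":[-0.12,0,0],"twist":[0,0,0]}
    - {"gripper":0.6,"xyz":[-0.16,0,0],"twist":[0,0,0]}
    - {"gripper":0.6,"xyz":[-0.2,0,0],"twist":[0,0,0]}
    - {"gripper":0.6,"xyz":[-0.24,0,0],"twist":[0,0,0]}
    - {"gripper":0.6,"xyz":[-0.28,0,0],"twist":[0,0,0]}
    - {"gripper":0.6,"xyz":[-0.32,0,0],"twist":[0,0,0]}
    - {"gripper":0.6,"xyz":[-0.36,0,0],"twist":[0,0,0]}
    - {"gripper":0.6,"xyz":[-0.4,0,0],"twist":[0,0,0]}

```text
t: 6.2
position: [0.4444, -0.1941, 0.0063]
tcp_rot: [[-0.999, -0.034, -0.001], [-0.034, 0.999, 0.001], [0.001, 0.001, -1.0]]
wrist_force: [-5.9, -0.2, 5.3]
gripper_width: 0.402
grasp_force: 3.1
```

move_arm:
  plan:
    - {"gripper":0.6,"xyz":[-0.04,0,0],"twist":[0,0,0]}
    - {"gripper":0.6,"xyz":[-0.08,0,0],"twist":[0,0,0]}
    - {"gripper":0.6,"xyz":[-0.12,0,0],"twist":[0,0,0]}
    - {"gripper":0.6,"xyz":[-0.16,0,0],"twist":[0,0,0]}
    - {"gripper":0.6,"xyz":[-0.2,0,0],"twist":[0,0,0]}
    - {"gripper":0.6,"xyz":[-0.24,0,0],"twist":[0,0,0]}
    - {"gripper":0.6,"xyz":[-0.28,0,0],"twist":[0,0,0]}
    - {"gripper":0.6,"xyz":[-0.32,0,0],"twist":[0,0,0]}
    - {"gripper":0.6,"xyz":[-0.36,0,0],"twist":[0,0,0]}
    - {"gripper":0.6,"xyz":[-0.4,0,0],"twist":[0,0,0]}

```text
t: 7.2
position: [0.5242, -0.1913, 0.0062]
tcp_rot: [[-0.999, -0.034, -0.001], [-0.034, 0.999, 0.001], [0.001, 0.001, -1.0]]
wrist_force: [-6.4, -0.6, 5.7]
gripper_width: 0.404
grasp_force: 3.3
```

Run:
```python
from h import *
a=env.camera("top")[0][140:290,240:440]; b=env.camera("side")[0][160:310,240:440]
cv2.imwrite("pics/p2.png",cv2.resize(np.hstack([a,b]),None,fx=2,fy=2,interpolation=cv2.INTER_CUBIC))
```

```text
(no output)
```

View pics/p2.png

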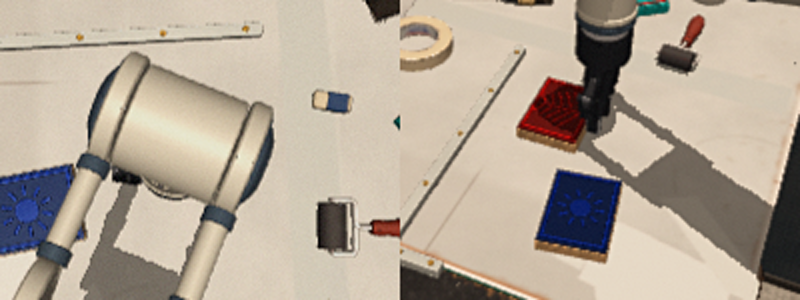

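The side view shows the block square against the fingers, its far edge still a few centimetres short of the strip, and the blue block is clear. I'll continue more slowly.

move_arm:
  plan:
    - {"gripper":0.6,"xyz":[-0.04,0,0],"twist":[0,0,0]}
    - {"gripper":0.6,"xyz":[-0.08,0,0],"twist":[0,0,0]}
    - {"gripper":0.6,"xyz":[-0.12,0,0],"twist":[0,0,0]}
    - {"gripper":0.6,"xyz":[-0.16,0,0],"twist":[0,0,0]}
    - {"gripper":0.6,"xyz":[-0.2,0,0],"twist":[0,0,0]}
    - {"gripper":0.6,"xyz":[-0.225,0,0],"twist":[0,0,0]}
    - {"gripper":0.6,"xyz":[-0.25,0,0],"twist":[0,0,0]}
    - {"gripper":0.6,"xyz":[-0.265,0,0],"twist":[0,0,0]}
    - {"gripper":0.6,"xyz":[-0.28,0,0],"twist":[0,0,0]}
    - {"gripper":0.6,"xyz":[-0.29,0,0],"twist":[0,0,0]}

```text
t: 8.3
position: [0.5821, -0.1898, 0.0062]
tcp_rot: [[-0.999, -0.034, -0.0], [-0.034, 0.999, 0.0], [0.0, 0.0, -1.0]]
wrist_force: [-1.6, 0.2, -2.3]
gripper_width: 0.396
grasp_force: 0.8
```

move_arm:
  plan:
    - {"gripper":0.6,"xyz":[-0.005,0,0],"twist":[0,0,0]}
    - {"gripper":0.6,"xyz":[-0.01,0,0],"twist":[0,0,0]}
    - {"gripper":0.6,"xyz":[-0.015,0,0],"twist":[0,0,0]}
    - {"gripper":0.6,"xyz":[-0.015,0,0],"twist":[0,0,0]}
    - {"gripper":0.6,"xyz":[-0.015,0,0],"twist":[0,0,0]}
    - {"gripper":0.6,"xyz":[-0.015,0,0],"twist":[0,0,0]}
    - {"gripper":0.6,"xyz":[-0.015,0,0],"twist":[0,0,0]}
    - {"gripper":0.6,"xyz":[-0.015,0,0],"twist":[0,0,0]}
    - {"gripper":0.6,"xyz":[-0.015,0,0],"twist":[0,0,0]}
    - {"gripper":0.6,"xyz":[-0.015,0,0],"twist":[0,0,0]}

```text
t: 9.3
position: [0.5851, -0.1897, 0.0065]
tcp_rot: [[-0.999, -0.034, 0.0], [-0.034, 0.999, -0.0], [-0.0, -0.0, -1.0]]
wrist_force: [-0.7, 0.4, -1.1]
gripper_width: 0.399
grasp_force: 0.4
```

move_arm:
  plan:
    - {"gripper":0.6,"xyz":[-0.003,0,0],"twist":[0,0,0]}
    - {"gripper":0.6,"xyz":[-0.006,0,0],"twist":[0,0,0]}
    - {"gripper":0.6,"xyz":[-0.009,0,0],"twist":[0,0,0]}
    - {"gripper":0.6,"xyz":[-0.012,0,0],"twist":[0,0,0]}
    - {"gripper":0.6,"xyz":[-0.015,0,0],"twist":[0,0,0]}
    - {"gripper":0.6,"xyz":[-0.018,0,0],"twist":[0,0,0]}
    - {"gripper":0.6,"xyz":[-0.021,0,0],"twist":[0,0,0]}
    - {"gripper":0.6,"xyz":[-0.024,0,0],"twist":[0,0,0]}
    - {"gripper":0.6,"xyz":[-0.025,0,0],"twist":[0,0,0]}
    - {"gripper":0.6,"xyz":[-0.025,0,0],"twist":[0,0,0]}

```text
t: 10.3
position: [0.5866, -0.1899, 0.0064]
tcp_rot: [[-0.999, -0.033, -0.008], [-0.033, 0.999, 0.0], [0.008, 0.001, -1.0]]
wrist_force: [-17.2, 0.8, 10.8]
gripper_width: 0.403
grasp_force: 9.0
```

Run:
```python
from h import *
b=env.camera("side")[0][150:270,220:380]; print(env.state()["wrist_force"],env.state()["position"])
cv2.imwrite("pics/p3.png",cv2.resize(b,None,fx=5,fy=5,interpolation=cv2.INTER_CUBIC))
```

```text
[-17.43605539  -0.82231386   9.38569727] [ 0.58654174 -0.18983355  0.00638771]
```

View pics/p3.png

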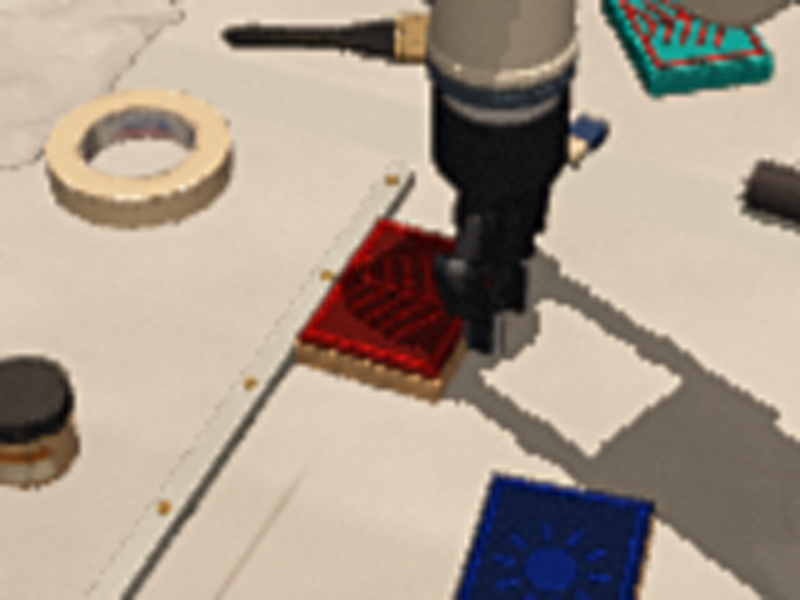

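The block's far edge lies flush on the strip, with its left corners at crop pixels (300,340) and (437,377). I'll back off and work out the second approach.

move_arm:
  plan:
    - {"gripper":0.6,"xyz":[0.05,0,0],"twist":[0,0,0]}
    - {"gripper":0.6,"xyz":[0.15,0,0],"twist":[0,0,0]}
    - {"gripper":0.6,"xyz":[0.25,0,-0.1],"twist":[0,0,0]}
    - {"gripper":0.6,"xyz":[0.25,0,-0.3],"twist":[0,0,0]}
    - {"gripper":0.6,"xyz":[0.25,0,-0.5],"twist":[0,0,0]}
    - {"gripper":0.6,"xyz":[0.25,-0.2,-0.5],"twist":[0,0,0]}
    - {"gripper":0.6,"xyz":[0.25,-0.4,-0.5],"twist":[0,0,0]}
    - {"gripper":0.6,"xyz":[0.25,-0.5,-0.5],"twist":[0,0,0]}
    - {"gripper":0.6,"xyz":[0.25,-0.5,-0.5],"twist":[0,0,0]}
    - {"gripper":0.6,"xyz":[0.25,-0.5,-0.5],"twist":[0,0,0]}

```text
t: 11.35
position: [0.5434, -0.2908, 0.1057]
tcp_rot: [[-0.999, -0.033, 0.0], [-0.033, 0.999, 0.001], [-0.0, 0.001, -1.0]]
wrist_force: [0.3, 0.5, -0.8]
gripper_width: 0.399
grasp_force: 0.0
```

Run:
```python
from h import *
print(crop([(300,340),(437,377)],.023,(220,150),5,"side"))
p,R=go(.64,-.31,.106,2)
go(.64,-.31,.007,2,p,R)
print(px("top",(397,190),0),px("top",(400,250),0))
```

```text
[[ 0.67945476 -0.11854527]
 [ 0.5955839  -0.12349958]]
xyz [-0.4795 -0.112  -0.0014] twist [ 2.000e-04 -1.000e-04  2.497e-01]
xyz [0.    0.    0.495] twist [0. 0. 0.]
[ 0.61117162 -0.36606517  0.        ] [ 0.46776651 -0.36580533  0.        ]
```

move_arm:
  plan:
    - {"gripper":0.6,"xyz":[-0.1,-0.04,0],"twist":[0,0,0.023]}
    - {"gripper":0.6,"xyz":[-0.2,-0.08,0],"twist":[0,0,0.046]}
    - {"gripper":0.6,"xyz":[-0.3,-0.11,0],"twist":[0,0,0.069]}
    - {"gripper":0.6,"xyz":[-0.4,-0.11,0],"twist":[0,0,0.092]}
    - {"gripper":0.6,"xyz":[-0.5,-0.11,0],"twist":[0,0,0.115]}
    - {"gripper":0.6,"xyz":[-0.52,-0.11,0],"twist":[0,0,0.138]}
    - {"gripper":0.6,"xyz":[-0.52,-0.11,0],"twist":[0,0,0.161]}
    - {"gripper":0.6,"xyz":[-0.52,-0.11,0],"twist":[0,0,0.184]}
    - {"gripper":0.6,"xyz":[-0.52,-0.11,0],"twist":[0,0,0.207]}
    - {"gripper":0.6,"xyz":[-0.52,-0.11,0],"twist":[0,0,0.23]}

```text
t: 12.35
position: [0.6486, -0.3075, 0.1061]
tcp_rot: [[-0.155, 0.988, -0.0], [0.988, 0.155, 0.001], [0.001, 0.0, -1.0]]
wrist_force: [-0.1, -0.1, -0.3]
gripper_width: 0.4
grasp_force: 0.0
```

Run:
```python
from h import *
print(env.state()["position"]); go(.648,-.31,.007,2)
```

```text
[ 0.64856674 -0.30750421  0.10608277]
xyz [-0.0123 -0.0048  0.4954] twist [ 0.     -0.0001  0.0192]
```

move_arm:
  plan:
    - {"gripper":0.6,"xyz":[0,-0.005,0],"twist":[0,0,0.019]}
    - {"gripper":0.6,"xyz":[0,-0.005,0.05],"twist":[0,0,0.019]}
    - {"gripper":0.6,"xyz":[0,-0.005,0.12],"twist":[0,0,0.019]}
    - {"gripper":0.6,"xyz":[0,-0.005,0.2],"twist":[0,0,0.019]}
    - {"gripper":0.6,"xyz":[0,-0.005,0.28],"twist":[0,0,0.019]}
    - {"gripper":0.6,"xyz":[0,-0.005,0.36],"twist":[0,0,0.019]}
    - {"gripper":0.6,"xyz":[0,-0.005,0.43],"twist":[0,0,0.019]}
    - {"gripper":0.6,"xyz":[0,-0.005,0.47],"twist":[0,0,0.019]}
    - {"gripper":0.6,"xyz":[0,-0.005,0.495],"twist":[0,0,0.019]}
    - {"gripper":0.6,"xyz":[0,-0.005,0.495],"twist":[0,0,0.019]}

```text
t: 13.35
position: [0.6468, -0.3097, 0.0065]
tcp_rot: [[-0.04, 0.999, -0.001], [0.999, 0.04, 0.0], [0.0, -0.001, -1.0]]
wrist_force: [-1.3, -0.4, -0.8]
gripper_width: 0.402
grasp_force: 0.0
```

move_arm:
  plan:
    - {"gripper":0.6,"xyz":[0.04,0,0],"twist":[0,0,0]}
    - {"gripper":0.6,"xyz":[0.08,0,0],"twist":[0,0,0]}
    - {"gripper":0.6,"xyz":[0.12,0,0],"twist":[0,0,0]}
    - {"gripper":0.6,"xyz":[0.16,0,0],"twist":[0,0,0]}
    - {"gripper":0.6,"xyz":[0.2,0,0],"twist":[0,0,0]}
    - {"gripper":0.6,"xyz":[0.24,0,0],"twist":[0,0,0]}
    - {"gripper":0.6,"xyz":[0.28,0,0],"twist":[0,0,0]}
    - {"gripper":0.6,"xyz":[0.32,0,0],"twist":[0,0,0]}
    - {"gripper":0.6,"xyz":[0.36,0.001,0],"twist":[0,0,0]}
    - {"gripper":0.6,"xyz":[0.4,0.002,0],"twist":[0,0,0]}

```text
t: 14.35
position: [0.644, -0.2298, 0.0073]
tcp_rot: [[-0.039, 0.999, -0.0], [0.999, 0.039, -0.001], [-0.001, -0.0, -1.0]]
wrist_force: [-1.1, -3.6, 0.7]
gripper_width: 0.4
grasp_force: 1.7
```

Run:
```python
from h import *
b=env.camera("side")[0][150:270,220:380]; print(env.state()["wrist_force"],env.state()["position"])
cv2.imwrite("pics/p4.png",cv2.resize(b,None,fx=5,fy=5,interpolation=cv2.INTER_CUBIC))
```

```text
[ 0.04545634 -2.17056965  1.05902334] [ 0.64417992 -0.22831818  0.00730732]
```

View pics/p4.png

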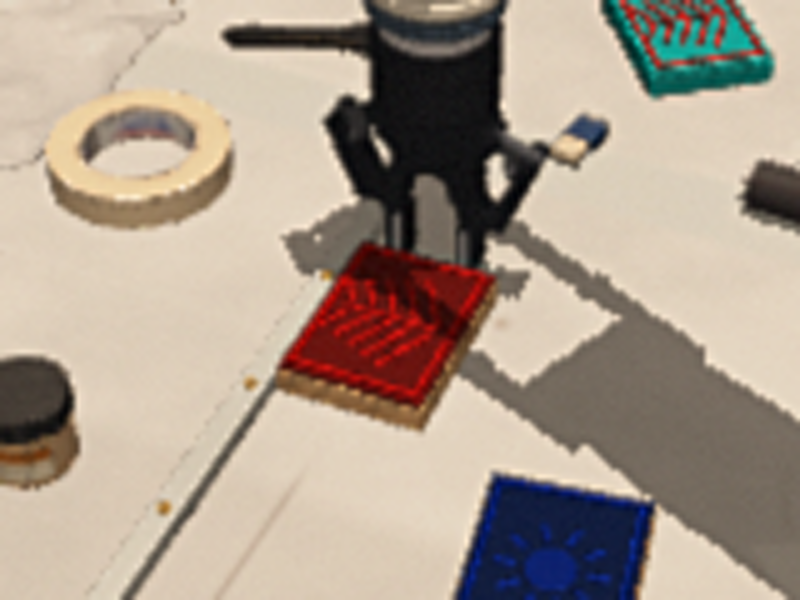

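The block is sliding along the strip, flush at crop pixels (280,375) to (365,245), and the blue block is clear. I'll keep pushing.

move_arm:
  plan:
    - {"gripper":0.6,"xyz":[0.05,0,0],"twist":[0,0,0]}
    - {"gripper":0.6,"xyz":[0.1,0.001,0],"twist":[0,0,0]}
    - {"gripper":0.6,"xyz":[0.15,0.002,0],"twist":[0,0,0]}
    - {"gripper":0.6,"xyz":[0.2,0.003,0],"twist":[0,0,0]}
    - {"gripper":0.6,"xyz":[0.25,0.004,0],"twist":[0,0,0]}
    - {"gripper":0.6,"xyz":[0.3,0.005,0],"twist":[0,0,0]}
    - {"gripper":0.6,"xyz":[0.35,0.006,0],"twist":[0,0,0]}
    - {"gripper":0.6,"xyz":[0.4,0.007,0],"twist":[0,0,0]}
    - {"gripper":0.6,"xyz":[0.45,0.008,0],"twist":[0,0,0]}
    - {"gripper":0.6,"xyz":[0.5,0.009,0],"twist":[0,0,0]}

```text
t: 15.4
position: [0.6409, -0.1305, 0.0073]
tcp_rot: [[-0.039, 0.999, -0.003], [0.999, 0.039, -0.002], [-0.002, -0.003, -1.0]]
wrist_force: [-5.4, -7.4, 2.8]
gripper_width: 0.398
grasp_force: 4.0
```

move_arm:
  plan:
    - {"gripper":0.6,"xyz":[0.05,0,0],"twist":[0,0,0]}
    - {"gripper":0.6,"xyz":[0.1,0.001,0],"twist":[0,0,0]}
    - {"gripper":0.6,"xyz":[0.15,0.002,0],"twist":[0,0,0]}
    - {"gripper":0.6,"xyz":[0.2,0.003,0],"twist":[0,0,0]}
    - {"gripper":0.6,"xyz":[0.25,0.004,0],"twist":[0,0,0]}
    - {"gripper":0.6,"xyz":[0.3,0.005,0],"twist":[0,0,0]}
    - {"gripper":0.6,"xyz":[0.35,0.006,0],"twist":[0,0,0]}
    - {"gripper":0.6,"xyz":[0.4,0.007,0],"twist":[0,0,0]}
    - {"gripper":0.6,"xyz":[0.45,0.008,0],"twist":[0,0,0]}
    - {"gripper":0.6,"xyz":[0.48,0.009,0],"twist":[0,0,0]}

```text
t: 16.4
position: [0.6382, -0.0347, 0.0071]
tcp_rot: [[-0.039, 0.999, -0.004], [0.999, 0.039, -0.003], [-0.003, -0.004, -1.0]]
wrist_force: [-6.5, -10.3, 3.9]
gripper_width: 0.398
grasp_force: 5.2
```

move_arm:
  plan:
    - {"gripper":0.6,"xyz":[0.01,0,0],"twist":[0,0,0]}
    - {"gripper":0.6,"xyz":[0.02,0,0],"twist":[0,0,0]}
    - {"gripper":0.6,"xyz":[0.03,0,0],"twist":[0,0,0]}
    - {"gripper":0.6,"xyz":[0.04,0,0],"twist":[0,0,0]}
    - {"gripper":0.6,"xyz":[0.05,0,0],"twist":[0,0,0]}
    - {"gripper":0.6,"xyz":[0.06,0,0],"twist":[0,0,0]}
    - {"gripper":0.6,"xyz":[0.065,0,0],"twist":[0,0,0]}
    - {"gripper":0.6,"xyz":[0.07,0,0],"twist":[0,0,0]}
    - {"gripper":0.6,"xyz":[0.075,0,0],"twist":[0,0,0]}
    - {"gripper":0.6,"xyz":[0.08,0,0],"twist":[0,0,0]}

```text
t: 17.4
position: [0.6378, -0.019, 0.0071]
tcp_rot: [[-0.039, 0.999, -0.004], [0.999, 0.039, -0.003], [-0.002, -0.004, -1.0]]
wrist_force: [-6.0, -8.5, 2.3]
gripper_width: 0.401
grasp_force: 4.1
```

move_arm:
  plan:
    - {"gripper":0.6,"xyz":[0.003,0,0],"twist":[0,0,0]}
    - {"gripper":0.6,"xyz":[0.006,0,0],"twist":[0,0,0]}
    - {"gripper":0.6,"xyz":[0.009,0,0],"twist":[0,0,0]}
    - {"gripper":0.6,"xyz":[0.012,0,0],"twist":[0,0,0]}
    - {"gripper":0.6,"xyz":[0.015,0,0],"twist":[0,0,0]}
    - {"gripper":0.6,"xyz":[0.018,0,0],"twist":[0,0,0]}
    - {"gripper":0.6,"xyz":[0.02,0,0],"twist":[0,0,0]}
    - {"gripper":0.6,"xyz":[0.02,0,0],"twist":[0,0,0]}
    - {"gripper":0.6,"xyz":[0.02,0,0],"twist":[0,0,0]}
    - {"gripper":0.6,"xyz":[0.02,0,0],"twist":[0,0,0]}

```text
t: 18.4
position: [0.6377, -0.016, 0.0071]
tcp_rot: [[-0.039, 0.999, -0.003], [0.999, 0.039, -0.004], [-0.004, -0.004, -1.0]]
wrist_force: [-4.1, -11.1, 2.2]
gripper_width: 0.4
grasp_force: 5.6
```

move_arm:
  plan:
    - {"gripper":0.6,"xyz":[0.003,0,0],"twist":[0,0,0]}
    - {"gripper":0.6,"xyz":[0.006,0,0],"twist":[0,0,0]}
    - {"gripper":0.6,"xyz":[0.009,0,0],"twist":[0,0,0]}
    - {"gripper":0.6,"xyz":[0.012,0,0],"twist":[0,0,0]}
    - {"gripper":0.6,"xyz":[0.015,0,0],"twist":[0,0,0]}
    - {"gripper":0.6,"xyz":[0.015,0,0],"twist":[0,0,0]}
    - {"gripper":0.6,"xyz":[0.015,0,0],"twist":[0,0,0]}
    - {"gripper":0.6,"xyz":[0.015,0,0],"twist":[0,0,0]}
    - {"gripper":0.6,"xyz":[0.015,0,0],"twist":[0,0,0]}
    - {"gripper":0.6,"xyz":[0.015,0,0],"twist":[0,0,0]}

```text
t: 19.4
position: [0.6376, -0.0159, 0.0071]
tcp_rot: [[-0.037, 0.999, -0.003], [0.999, 0.037, -0.009], [-0.009, -0.004, -1.0]]
wrist_force: [-6.2, -19.9, 1.6]
gripper_width: 0.4
grasp_force: 9.7
```

Run:
```python
from h import *
b=env.camera("side")[0][180:310,200:360]; print(env.state()["wrist_force"],env.state()["position"])
cv2.imwrite("pics/p5.png",cv2.resize(b,None,fx=4.5,fy=4.5,interpolation=cv2.INTER_CUBIC))
```

```text
[ -4.44000914 -20.03990396   2.12592198] [ 0.63767439 -0.01591727  0.00710804]
```

View pics/p5.png

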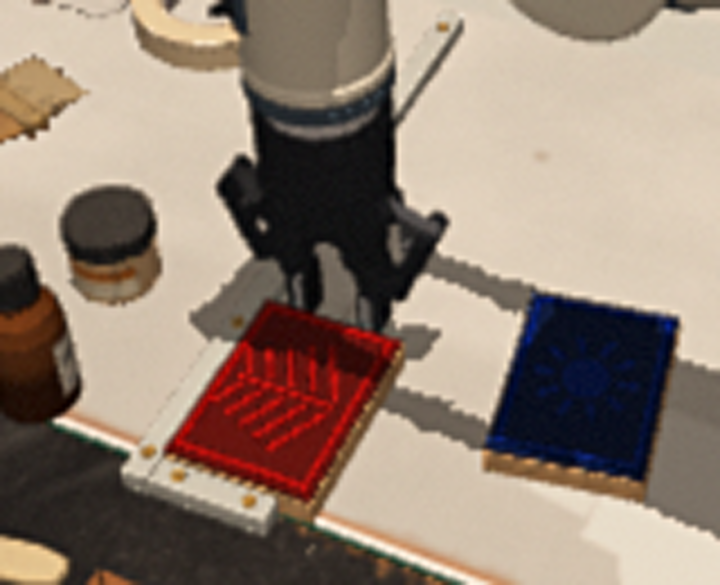

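It stopped firmly against the short strip, and the far edge looks flush. I'll retreat straight back and check from above.

move_arm:
  plan:
    - {"gripper":0.6,"xyz":[-0.03,-0.002,0],"twist":[0,0,0]}
    - {"gripper":0.6,"xyz":[-0.08,-0.005,0],"twist":[0,0,0]}
    - {"gripper":0.6,"xyz":[-0.2,-0.005,0],"twist":[0,0,0]}
    - {"gripper":0.6,"xyz":[-0.3,-0.005,-0.1],"twist":[0,0,0]}
    - {"gripper":0.6,"xyz":[-0.4,-0.005,-0.3],"twist":[0,0,0]}
    - {"gripper":0.6,"xyz":[-0.5,-0.1,-0.5],"twist":[0,0,0]}
    - {"gripper":0.6,"xyz":[-0.6,-0.25,-0.6],"twist":[0,0,0]}
    - {"gripper":0.6,"xyz":[-0.7,-0.4,-0.6],"twist":[0,0,0]}
    - {"gripper":0.6,"xyz":[-0.8,-0.55,-0.6],"twist":[0,0,0]}
    - {"gripper":0.6,"xyz":[-0.9,-0.7,-0.6],"twist":[0,0,0]}

```text
t: 20.45
position: [0.5057, -0.1961, 0.1276]
tcp_rot: [[-0.041, 0.999, 0.001], [0.999, 0.041, 0.001], [0.001, 0.001, -1.0]]
wrist_force: [-0.4, -0.6, 0.6]
gripper_width: 0.404
grasp_force: 0.0
```

Run:
```python
from h import *
a=env.camera("top")[0][140:265,180:300]; b=env.camera("side")[0][240:310,220:310]
a=cv2.resize(a,(480,500),interpolation=cv2.INTER_CUBIC); b=cv2.resize(b,(320,249),interpolation=cv2.INTER_CUBIC)
b=cv2.copyMakeBorder(b,0,251,0,0,cv2.BORDER_CONSTANT); cv2.imwrite("pics/p6.png",np.hstack([a,b]))
```

```text
(no output)
```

View pics/p6.png

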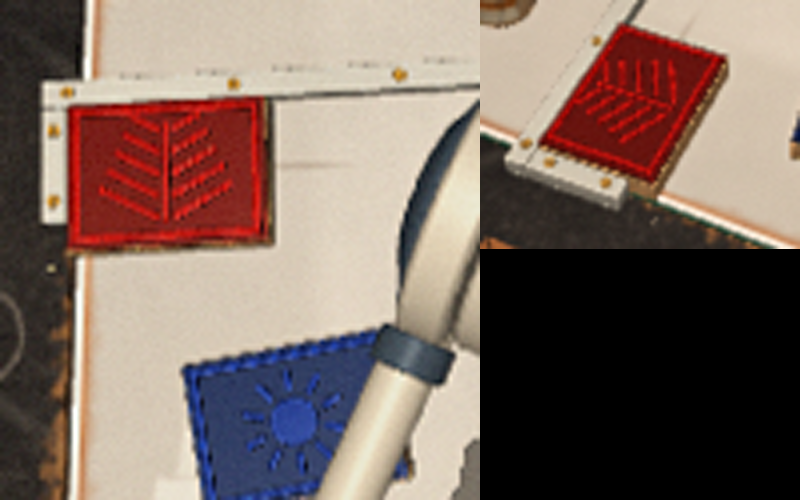

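The red block sits in the corner with both edges flush: its top face runs along the long strip at (70,104)–(265,97) and the short strip at x≈68. The blue block's corner is unmoved at (183,368).

```bash
python3 -c "
from bench import env
print(env.job_done())"
```

```text
the job is handed in; nothing more can be done
None
```

The red block was pushed into the register corner and handed in at about 20.6 s; in the last pictures it sits flush against both strips and the blue block has not moved.

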